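# Put the slot gauge away in its holder

## Task

One of the two slot gauges lies loose on the bench: put it away in the empty gauge holder, its flat plate standing on edge in the slot between the two cheeks and its handle lying in front of them, so that the gauge rests level and fully down on the holder's base plate with nearly all of the plate between the cheeks. Set it down, do not drop it, and leave the other gauge undisturbed in its own holder.

Things in the scene. Friction and masses are not known exactly. Their poses are not given: they have to be found in the camera images.
- gauge: Loose slot gauge, 0.12 kg, lying on the bench, plate on edge: black block handle 96 long, 26 wide, 40 high, with a flat steel plate 5 thick out of one end. Origin: middle of the handle's underside (about the balance point: grip the handle here across its width). x from handle to plate, z up. Handle x -48 to 48, bolster 16 wide to 57, plate to the tip at 118, z 2 to 30.
- gauge_plate (a point): Centre of the loose gauge's flat plate, 83 mm from the gauge's origin along its x and 16 mm up. When home it is at x 43, y 0, z 22 in the holder's frame, the two x axes alike: the gauge's origin is then at x -40, y 0, z 6, on the base plate, the tip 10 mm short of the end wall.
- holder: Empty holder, painted grey, fixed: base plate 190 (x) by 80 (y) by 6, two cheeks and an end wall on its rear half. Origin: centre of its underside; x along the slot from open front to end wall, z up. Slot at y 0, 14 wide, open at top and front, floor z 6; cheeks x 27 to 88, upright to z 27, flaring to a mouth 44 wide at z 46. End wall at x 88, 44 high. Before x 27 bare base for the handle.
- housed_gauge: The other slot gauge, of the same make, with the same origin and axes, already home in a second holder like the empty one, fixed under it. Not to be disturbed.

How it is judged:
By the outcome, as a careful person would: the job done as asked, in the order asked, and still so for the second after the job is handed in, with the robot touching nothing.
It also fails if it takes over 38 s, if anything falls off the work surface, if the arm or the gripper's body presses on something with over 40 N, if the wrist force passes 120 N, or if a joint passes its speed limit or range.

## Robot

A 6-joint arm with a two-finger parallel gripper is mounted at the origin on a cart in front of the work surface, level with it; the furniture and walls round the work are solid. World frame = base frame: x ahead of the robot, y to its left, z up, the work surface at z = 0. Lengths are in mm, angles in rad, forces in N, time in s.
With the tool pointing down it reaches from about 350 to 725 mm from the base axis. Payload 4.3 kg.
Tool frame: the origin (TCP) lies midway between the tips of the shut fingers; the grasp point (between the pads) lies manip.grasp_offset behind it (manip.grasp_offset is the distance from the TCP to the grasp point, in mm); z points along the fingers, y is the line along which they close (so a half turn about z gives the same grasp; the last joint's range is limited). The gripper opens to 85 mm and grips with 20 to 120 N. Pads are 22 mm wide; open, the fingers measure 114 mm over their backs; the gripper's body (76 mm by 85 mm) begins 54 mm behind the grasp point. The pads swing forward as they close: fully open they stand 13 mm farther back than shut.
Start: joints at [1.152, 0.377, 0.081, 1.274, 0, 1.46], TCP at [174.759, 547.838, 231.329] pointing down, gripper open.
Joint ranges: [-2.72, 2.72], [-0.84, 1.66], [-1.02, 1.22], [-1.77, 2.12], [-1.37, 1.28], [-3.14, 3.14]. Speed limits (rad/s): [2.57, 2.57, 3.14, 3.14, 3.14, 3.14].

## Interface

Orientations are given as a 3x3 rotation matrix whose columns are the frame's x, y, z axes.
In Python, from bench import manip gives the robot as it stands.
- The arm moves only by the shell command python3 -m jog 'ROWS'. ROWS is a JSON object of lists of equal length, an entry for each row: "dp": the shift along the world's x, y, z normalised to -1 to 1, where 1 is 120 mm, a list of three; "angular": the turn, a rotation vector about the world's x, y, z normalised to -1 to 1, where 1 is 180 degrees, a list of three; "gripper": the gripper's target within -1 to 1 (shut at 1, half-way at 0, fully open at -1). In form: {"dp": [[x, y, z], ...], "angular": [[wx, wy, wz], ...], "gripper": [gripper, ...]}. A call has 1 to 5 rows; each row is the pose to reach, as a shift and turn from the pose commanded when the call began, turning the shorter way round; what a row does not reach only later rows make up. A row lasts 1/8 s, in which the tool goes at most 62.5 mm and 10.7 degrees, less where a joint would pass 70% of its speed; a pose out of reach is approached as far as the arm can. A call with a number of a shift or a turn outside -1 to 1 is refused whole. A call with a gripper value outside its range is refused whole. The fingers move at their own pace and stop on an object; the grip force is fixed at half the most. Time passes only in rows, so rows that repeat a pose let the fingers close. It gives the time, the measured TCP pose, the force, the opening and the grip force at its end, in the units of the state.
- manip.read_state(): the state, without advancing time (a new reading comes with each control period).
- manip.camera(name): name is "side" or "top" or "wrist"; returns the picture (384x512x3 uint8, red, green, blue); there is no depth.
- manip.camera_model(name): a dict with "mtx" (3x3 intrinsics, pixels), "world_to_cam" (4x4, takes a point from world to camera coordinates). Camera axes: x right, y down, z forward; pixel columns grow to the right and rows downward; lengths in mm; the calibration is good to about 2 mm. A picture is of the moment at which its call begins: read the wrist's pose just before it. camera_model takes no time and is no camera call; for the wrist camera it gives the pose at the moment of the call.
- manip.hand_in(): hands the job in; it is judged then, once.
The state is a dict: "t": time; "joints": joint angles; "joint_vel": joint speeds; "effort": joint torques, N m; "position": TCP position; "tcp_rot": TCP orientation; "contact_force": force on the tool from outside, world axes, zero at the start; "moment": the same for the moment, N m; "width": opening from 0.0 (shut) to 1.0 (fully open); "gripper_force": force on a finger pad.
Only numpy, scipy, OpenCV 4.12 (cv2) and the standard library are available. Lean on these libraries where they do the work, as an engineer would, in place of code of your own. Each camera call takes 0.05 s, during which the arm holds its last target. There are 200 camera calls.

## Working session

There is one attempt and no reset: what is moved stays moved. The work goes in short steps, Python scripts to look and compute and a shell command to move; the robot and the scene stay as the last step left them, time stands still between calls to the robot, and variables do not carry over. Pictures are saved under pics/ and viewed, at most 10 in all, crops included, and the job is handed in when it is done.

```bash
mkdir -p pics; ls
python3 - <<'E'
from bench import manip
import cv2,numpy as np
for n in("top","side"):
    im=manip.camera(n); cv2.imwrite(f"pics/{n}0.png",cv2.resize(im[:,:,::-1],(768,576),interpolation=cv2.INTER_CUBIC)); np.save(f"pics/{n}0.npy",im)
    m=manip.camera_model(n); print(n,m["mtx"].round(1).tolist(),m["world_to_cam"].round(3).tolist())
print(manip.grasp_offset, manip.read_state())
E
```

```text
pics
top [[490.8, 0.0, 258.1], [0.0, 490.8, 193.2], [0.0, 0.0, 1.0]] [[0.013, -1.0, -0.007, 51.141], [-0.987, -0.012, -0.161, 491.849], [0.161, 0.009, -0.987, 1249.125], [0.0, 0.0, 0.0, 1.0]]
side [[352.1, 0.0, 256.8], [0.0, 352.1, 195.2], [0.0, 0.0, 1.0]] [[0.918, -0.396, -0.011, -443.049], [-0.21, -0.463, -0.861, 176.935], [0.336, 0.793, -0.509, 875.719], [0.0, 0.0, 0.0, 1.0]]
18.700000000000003 {'t': 0.1, 'joints': array([1.15168158e+00, 3.78040690e-01, 7.97648663e-02, 1.27443451e+00,
       1.31405867e-05, 1.46047441e+00]), 'joint_vel': array([ 0.00120172, -0.00208357,  0.0028678 ,  0.00012372, -0.00170214,
       -0.00122212]), 'effort': array([ 9.71350382e-04, -4.64694571e+01,  2.70582068e+01,  1.20734907e-02,
       -1.61125881e-04, -5.84075828e-07]), 'position': array([174.50298069, 547.24824168, 230.42747925]), 'tcp_rot': array([[-9.52701043e-01,  3.03908040e-01, -7.90909950e-04],
       [ 3.03908986e-01,  9.52699475e-01, -1.74299622e-03],
       [ 2.23788930e-04, -1.90091896e-03, -9.99998168e-01]]), 'contact_force': array([-0.3372453 , -0.17420788,  1.1567707 ]), 'moment': array([ 0.00015715, -0.00216936, -0.02356188]), 'gripper_force': 0.0, 'width': 0.9977288106270268}
```

View pics/top0.png

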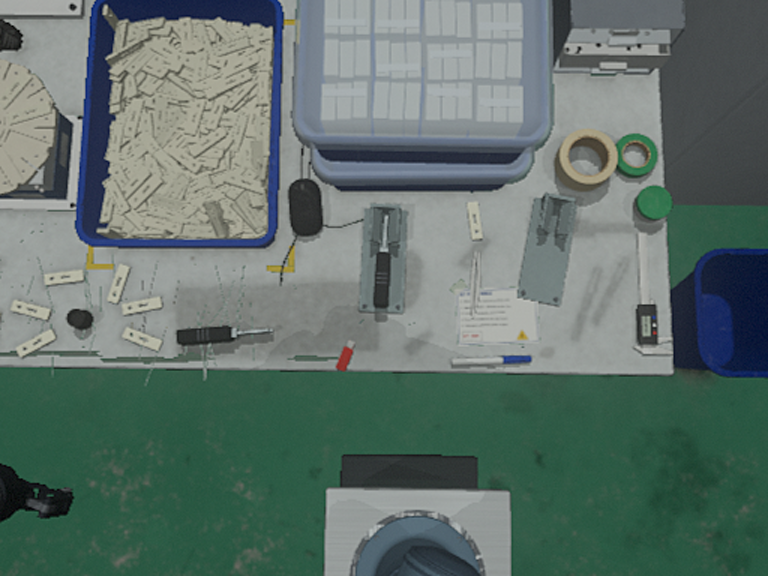

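View pics/side0.png

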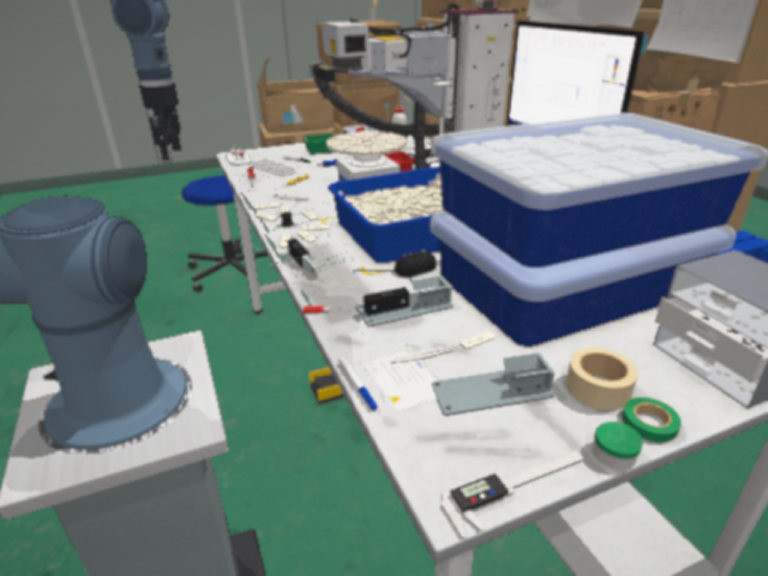

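The top view (×1.5) shows the loose gauge at about (205,335) with its plate pointing right to (272,331). The empty holder is at (548,248) with its end wall at the top, and the housed gauge is at (382,265). The side view agrees.

```bash
cat > h.py <<'E'
import numpy as np,cv2
def cast(m,uv,z):
    K=m["mtx"];T=m["world_to_cam"];R=T[:3,:3];c=-R.T@T[:3,3]
    uv=np.atleast_2d(np.array(uv,float));d=np.c_[uv,np.ones(len(uv))]@np.linalg.inv(K).T@R
    return c+d*((z-c[2])/d[:,2])[:,None]
def proj(m,P):
    P=np.atleast_2d(np.array(P,float));T=m["world_to_cam"];q=(P@T[:3,:3].T+T[:3,3])@m["mtx"].T
    return q[:,:2]/q[:,2:]
E
python3 - <<'E'
from bench import manip
from h import *
m=manip.camera_model("top");im=np.load("pics/top0.npy");g=im.max(2).astype(int)
def big(mask,box):
    x0,y0,x1,y1=box;k=np.zeros(mask.shape,np.uint8);k[y0:y1,x0:x1]=mask[y0:y1,x0:x1]*255
    c=max(cv2.findContours(k,0,2)[0],key=cv2.contourArea);return c
c=big(g<70,(105,205,165,240));r=cv2.minAreaRect(c);print("handle px",r)
b=cv2.boxPoints(r);W=cast(m,b,40)[:,:2];print(W.round(1).tolist(),cast(m,[r[0]],40).round(1))
# holder base: bluish grey
hsv=cv2.cvtColor(im,cv2.COLOR_RGB2HSV);print("hsv",hsv[180,355],hsv[190,330],g[190,330])
c=big((hsv[:,:,1]>20)&(g<175),(335,115,392,210));r=cv2.minAreaRect(c);print("holder px",r,cv2.contourArea(c))
b=cv2.boxPoints(r);W=cast(m,b,6)[:,:2];print(W.round(1).tolist(),cast(m,[r[0]],6).round(1))
A=cv2.resize(im[200:245,100:200],None,fx=6,fy=6,interpolation=2);B=cv2.resize(im[115:215,335:400],None,fx=5.5,fy=5.5,interpolation=2)
out=np.zeros((550+0,800,3),np.uint8);out[:270,:430]=A[:,:430]if 0 else A[:,:430];out[280:550,:430]=A[:,170:600];out[:550,435:435+B.shape[1]]=B[:550]
cv2.imwrite("pics/crop1.png",out[:,:,::-1])
E
```

```text
handle px ((139.35519409179688, 223.2620849609375), (11.045050621032715, 43.18365478515625), 85.2363510131836)
[[417.3, 423.5], [428.0, 311.4], [399.3, 307.7], [388.6, 419.4]] [[408.3 365.5  40. ]]
hsv [ 90  24 127] [ 72   8 163] 163
holder px ((364.56756591796875, 165.0946044921875), (29.098621368408203, 72.3355484008789), 9.462322235107422) 1935.0
[[485.5, -174.5], [684.7, -210.2], [671.9, -288.7], [473.4, -251.2]] [[ 577.7 -231.     6. ]]
```

View pics/crop1.png

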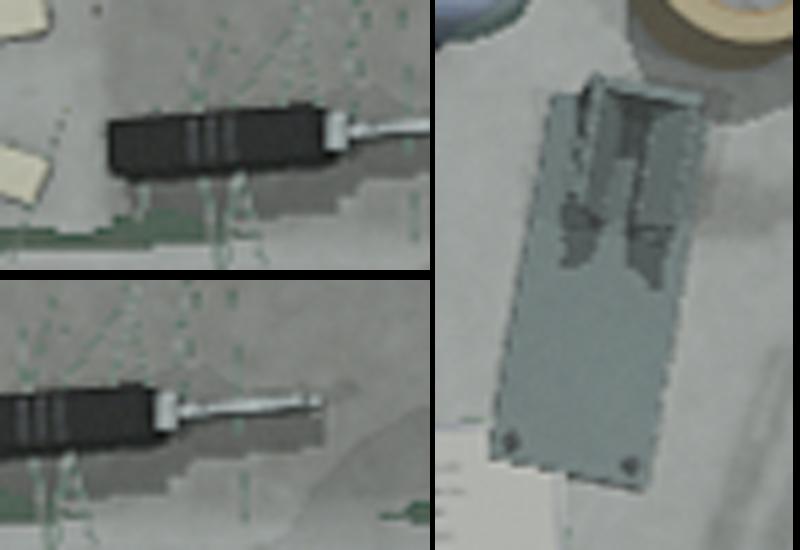

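```bash
python3 -m jog '{"dp":[[0.3,-0.23,0],[0.6,-0.46,0],[0.8,-0.62,0],[1,-0.77,0]],"angular":[[0,0,-0.05],[0,0,-0.1],[0,0,-0.15],[0,0,-0.2]],"gripper":[-1,-1,-1,-1]}'
python3 -m jog '{"dp":[[0.3,-0.23,0],[0.6,-0.46,0],[0.9,-0.7,0],[0.93,-0.74,0],[0.93,-0.74,0]],"angular":[[0,0,-0.05],[0,0,-0.1],[0,0,-0.15],[0,0,-0.171],[0,0,-0.171]],"gripper":[-1,-1,-1,-1,-1]}'
python3 - <<'E'
from bench import manip
import cv2,numpy as np
from h import *
m=manip.camera_model("wrist");im=manip.camera("wrist");np.save("pics/w1.npy",im);np.save("pics/w1m.npy",m,allow_pickle=True)
cv2.imwrite("pics/w1.png",im[:,:,::-1]);s=manip.read_state();print(s["t"],s["position"],s["tcp_rot"].round(3),s["joints"].round(2))
print(proj(m,[[408,365,40],[418,250,20]]))
E
```

```text
t: 0.6
position: [295.4, 454.3, 230.9]
tcp_rot: [[-0.588, 0.809, -0.001], [0.809, 0.588, -0.001], [-0.0, -0.001, -1.0]]
contact_force: [0.1, -1.1, -0.5]
width: 0.999
gripper_force: 0.0
t: 1.23
position: [406.6, 365.9, 230.8]
tcp_rot: [[-0.096, 0.995, -0.001], [0.995, 0.096, -0.001], [-0.0, -0.001, -1.0]]
contact_force: [0.2, 0.4, -1.1]
width: 1.005
gripper_force: 0.0
1.275 [406.11496758 366.40367037 230.92279695] [[-0.097  0.995 -0.001]
 [ 0.995  0.097 -0.   ]
 [-0.    -0.001 -1.   ]] [ 0.62  0.32 -0.    1.25  0.    2.09]
[[260.81962439 173.45495424]
 [259.77288112 254.00858783]]
```

View pics/w1.png

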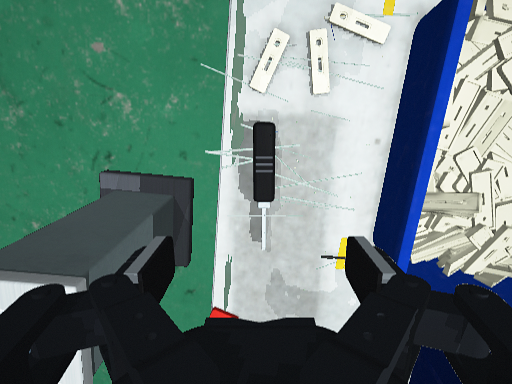

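The wrist view shows the handle at cols 253–275, rows 121–202, with the plate running down to about (264,250). I'll measure the axis and the centre from this.

Run:
```python
from h import *
im=np.load("pics/w1.npy");m=np.load("pics/w1m.npy",allow_pickle=True).item()
T=m["world_to_cam"];print("cam",(-T[:3,:3].T@T[:3,3]).round(0))
g=im.max(2);k=np.zeros(g.shape,np.uint8);k[110:215,245:290]=(g[110:215,245:290]<65)*255
c=max(cv2.findContours(k,0,2)[0],key=cv2.contourArea);p=cv2.boundingRect(c);print(p)
# centreline by rows
L=[];
for v in range(126,200,4):
    u=np.where(k[v])[0];L.append([u.min(),u.max()+1,v])
L=np.array(L,float);print(L[::5].tolist())
for side in(0,1):
    W=cast(m,L[:,[side,2]],40);q=np.polyfit(W[:,1],W[:,0],1);print(side,q,np.polyval(q,365))
x=(p[0]+p[2]/2)
print(cast(m,[[x,p[1]],[x,p[1]+p[3]]],40).round(1))
v0=p[1]+p[3]
for v in range(v0,256,4): print(v,g[v,254:276].tolist())
```

```text
cam [400. 431. 373.]
(253, 122, 22, 80)
[[253.0, 275.0, 126.0], [253.0, 275.0, 146.0], [253.0, 275.0, 166.0], [254.0, 275.0, 186.0]]
0 [-1.01132443e-01  4.35897854e+02] 398.9845125216949
1 [-1.03986380e-01  4.62650052e+02] 424.6950232905124
[[405.8 424.4  40. ]
 [415.3 330.1  40. ]]
202 [138, 139, 127, 83, 154, 211, 213, 208, 210, 215, 217, 214, 211, 207, 213, 199, 134, 161, 192, 188, 187, 185]
206 [139, 141, 140, 95, 224, 252, 247, 246, 247, 245, 242, 242, 245, 246, 249, 251, 151, 181, 183, 181, 182, 185]
210 [138, 139, 140, 141, 140, 138, 139, 116, 249, 248, 248, 239, 155, 158, 178, 180, 180, 182, 181, 182, 182, 179]
214 [134, 135, 136, 137, 135, 134, 131, 109, 248, 249, 219, 229, 158, 163, 162, 182, 183, 180, 198, 195, 195, 206]
218 [143, 140, 138, 136, 138, 138, 137, 113, 251, 248, 248, 234, 162, 163, 184, 181, 179, 206, 206, 205, 202, 201]
222 [140, 139, 139, 136, 136, 135, 136, 114, 251, 249, 248, 232, 162, 166, 165, 185, 184, 211, 211, 206, 202, 196]
226 [136, 136, 137, 134, 135, 133, 131, 110, 252, 249, 248, 230, 160, 165, 178, 184, 182, 210, 208, 207, 203, 201]
230 [136, 138, 139, 136, 136, 133, 130, 95, 255, 249, 248, 228, 161, 166, 186, 183, 182, 192, 206, 200, 199, 204]
234 [137, 140, 139, 136, 134, 135, 133, 81, 255, 249, 249, 224, 165, 190, 190, 187, 182, 180, 201, 197, 197, 201]
238 [133, 136, 135, 136, 139, 139, 139, 158, 245, 249, 248, 223, 164, 186, 184, 182, 206, 202, 203, 202, 200, 196]
242 [195, 195, 200, 203, 182, 187, 186, 148, 245, 248, 248, 219, 177, 185, 183, 187, 183, 209, 207, 206, 207, 204]
246 [195, 194, 193, 193, 196, 194, 194, 151, 248, 250, 251, 219, 173, 179, 179, 180, 177, 198, 193, 196, 194, 198]
250 [203, 200, 198, 200, 202, 205, 205, 205, 222, 203, 202, 182, 181, 168, 169, 167, 168, 196, 194, 195, 197, 195]
254 [198, 199, 197, 196, 192, 195, 197, 200, 197, 197, 194, 195, 192, 194, 195, 196, 192, 190, 190, 193, 193, 193]
```

```bash
python3 -m jog '{"dp":[[0.036,0.09,-0.3],[0.036,0.09,-0.75],[0.036,0.09,-1],[0.036,0.09,-1]],"angular":[[0,0,0.0015],[0,0,0.0015],[0,0,0.0015],[0,0,0.0015]],"gripper":[-1,-1,-1,-1]}'
python3 -m jog '{"dp":[[0,0,-0.3],[0,0,-0.6],[0,0,-0.8],[0,0,-0.87],[0,0,-0.87]],"angular":[[0,0,0],[0,0,0],[0,0,0],[0,0,0],[0,0,0]],"gripper":[-1,-1,-1,-1,-1]}'
python3 - <<'E'
from bench import manip
import cv2,numpy as np
im=manip.camera("wrist");cv2.imwrite("pics/w2.png",im[:,:,::-1])
E
```

```text
t: 1.78
position: [407.7, 376.5, 108.7]
tcp_rot: [[-0.103, 0.995, -0.005], [0.995, 0.103, -0.004], [-0.003, -0.006, -1.0]]
contact_force: [-0.2, 0.5, -0.4]
width: 1.001
gripper_force: 0.0
t: 2.4
position: [411.2, 378.2, 7.9]
tcp_rot: [[-0.102, 0.995, 0.001], [0.995, 0.102, 0.001], [0.001, 0.001, -1.0]]
contact_force: [-0.4, 0.4, -0.4]
width: 1.0
gripper_force: 0.0
```

View pics/w2.png

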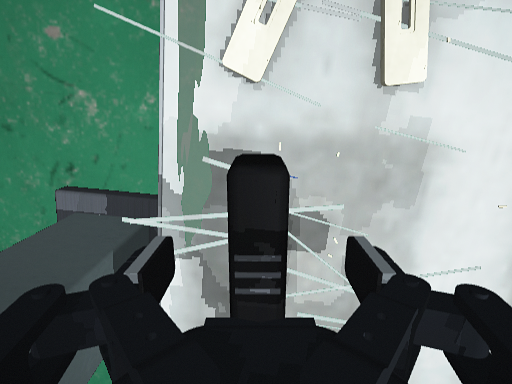

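The handle (centre col 260) sits centred between the pads (cols 174 and 346). Closing.

```bash
python3 -m jog '{"dp":[[0,0,0],[0,0,0],[0,0,0],[0,0,0],[0,0,0]],"angular":[[0,0,0],[0,0,0],[0,0,0],[0,0,0],[0,0,0]],"gripper":[1,1,1,1,1]}'
python3 -m jog '{"dp":[[0,0,0],[0,0,0],[0,0,0],[0,0,0],[0,0,0]],"angular":[[0,0,0],[0,0,0],[0,0,0],[0,0,0],[0,0,0]],"gripper":[1,1,1,1,1]}'
```

```text
t: 3.08
position: [411.1, 377.7, 7.4]
tcp_rot: [[-0.101, 0.995, 0.001], [0.995, 0.101, 0.001], [0.0, 0.001, -1.0]]
contact_force: [-0.1, -0.8, 4.8]
width: 0.295
gripper_force: 60.2
t: 3.7
position: [411.1, 377.8, 7.4]
tcp_rot: [[-0.101, 0.995, 0.001], [0.995, 0.101, 0.001], [0.001, 0.001, -1.0]]
contact_force: [0.1, -0.1, 4.7]
width: 0.297
gripper_force: 60.2
```

```bash
python3 -m jog '{"dp":[[0,0,0.15],[0,0,0.5],[0,0,0.9],[0.1,-0.3,1],[0.15,-0.7,1]],"angular":[[0,0,0],[0,0,0],[0,0,0],[0,0,0],[0,0,0]],"gripper":[1,1,1,1,1]}'
python3 -m jog '{"dp":[[0.05,-0.4,0.3],[0.1,-0.8,0.6],[0.1,-1,0.8]],"angular":[[0,0,0],[0,0,0],[0,0,0]],"gripper":[1,1,1]}'
python3 -m jog '{"dp":[[0.05,-0.4,0.1],[0.1,-0.8,0.2],[0.1,-1,0.2]],"angular":[[0,0,0],[0,0,0],[0,0,0]],"gripper":[1,1,1]}'
python3 -m jog '{"dp":[[0.05,-0.4,0],[0.1,-0.8,0],[0.1,-1,0]],"angular":[[0,0,0],[0,0,0],[0,0,0]],"gripper":[1,1,1]}'
python3 -m jog '{"dp":[[0.05,-0.4,0],[0.1,-0.8,0],[0.1,-1,0],[0.1,-1,0]],"angular":[[0,0,0],[0,0,0],[0,0,0],[0,0,0]],"gripper":[1,1,1,1]}'
python3 - <<'E'
from bench import manip
import cv2,numpy as np
from h import *
m=manip.camera_model("wrist");im=manip.camera("wrist");np.save("pics/w3.npy",im);np.save("pics/w3m.npy",m,allow_pickle=True)
cv2.imwrite("pics/w3.png",im[:,:,::-1])
E
```

```text
t: 4.32
position: [430.1, 293.6, 128.0]
tcp_rot: [[-0.103, 0.995, 0.003], [0.995, 0.103, 0.001], [0.001, 0.003, -1.0]]
contact_force: [0.2, -1.2, -1.1]
width: 0.3
gripper_force: 59.6
t: 4.7
position: [440.7, 171.3, 223.8]
tcp_rot: [[-0.099, 0.995, 0.0], [0.995, 0.099, -0.0], [-0.0, -0.0, -1.0]]
contact_force: [0.1, -0.2, -1.2]
width: 0.298
gripper_force: 59.4
t: 5.08
position: [452.9, 51.4, 247.2]
tcp_rot: [[-0.099, 0.995, 0.001], [0.995, 0.099, -0.0], [-0.0, 0.001, -1.0]]
contact_force: [0.2, 0.0, -1.0]
width: 0.298
gripper_force: 59.4
t: 5.45
position: [464.2, -68.6, 246.0]
tcp_rot: [[-0.099, 0.995, -0.002], [0.995, 0.099, 0.0], [0.0, -0.002, -1.0]]
contact_force: [-1.0, 0.0, -0.6]
width: 0.296
gripper_force: 59.4
t: 5.95
position: [476.1, -187.8, 245.7]
tcp_rot: [[-0.098, 0.995, -0.002], [0.995, 0.098, 0.001], [0.001, -0.002, -1.0]]
contact_force: [0.1, -0.2, -1.5]
width: 0.296
gripper_force: 59.4
```

View pics/w3.png

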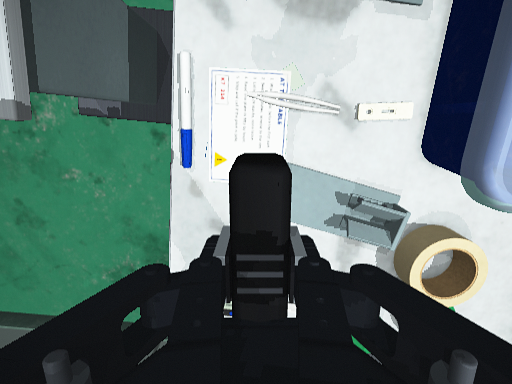

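The holder's rear half is visible beside the held gauge, at about (285–412, 162–250). I'll zoom in.

Run:
```python
from h import *
im=np.load("pics/w3.npy")
c=cv2.resize(im[155:255,285:415],None,fx=6,fy=6,interpolation=2);cv2.imwrite("pics/c3.png",c[:,:,::-1])
```

```text
(no output)
```

View pics/c3.png

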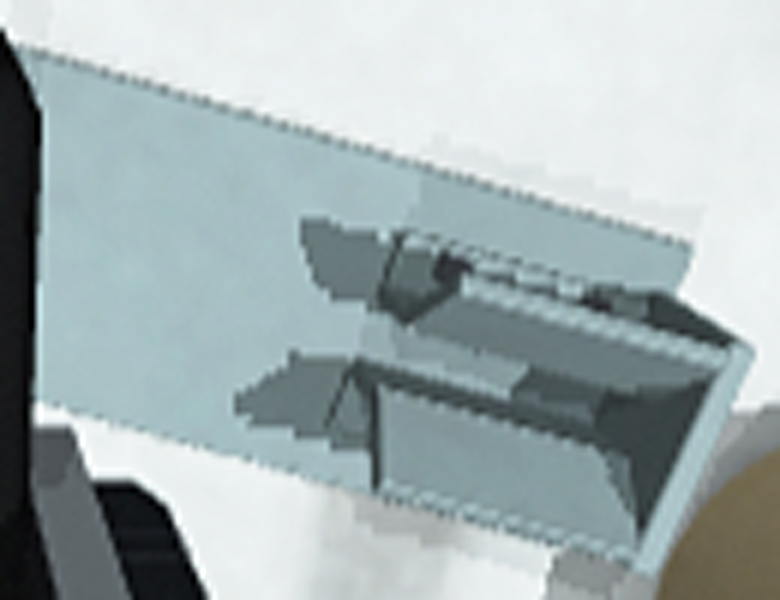

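Crop pixels divided by 6, plus the (285,155) offset, give: base left edge (20,47)→(690,243), right edge (40,403)→(375,492), rear-left base corner at (690,243).

Run:
```python
from h import *
from bench import manip
m=np.load("pics/w3m.npy",allow_pickle=True).item();mt=manip.camera_model("top")
f=lambda p:np.array(p)/6+[285,155]-0.5
L=cast(m,f([[20,47],[690,243]]),6)[:,:2];R=cast(m,f([[40,403],[375,492]]),6)[:,:2]
print(L,R)
for a in(L,R):
    d=a[1]-a[0];print(np.degrees(np.arctan2(d[1],d[0])))
d=(L[1]-L[0]);d/=np.linalg.norm(d);n=np.array([-d[1],d[0]]);print("width",(L[0]-R)@n)
def rep(yaw,O,tag):
    c,s=np.cos(yaw),np.sin(yaw);g=O+np.array([[c,-s],[s,c]])@[-40,0];print(tag,np.degrees(yaw).round(2),O.round(1),g.round(1))
rep(np.arctan2(d[1],d[0]),L[1]-95*d-40*n,"wrist")
# wall top
print("wall top corners z44",cast(m,f([[752,348],[655,572]]),44).round(1))
ft=lambda p:(np.array(p)-[435,0])/5.5+[335,115]-0.5
T=cast(mt,ft([[490,460],[645,490],[555,92]]),6)[:,:2];print(T)
d=T[2]-T[0];d/=np.linalg.norm(d);n=np.array([-d[1],d[0]]);e=T[1]-T[0]
print("top: yaw",np.degrees(np.arctan2(d[1],d[0])),"perp",np.degrees(np.arctan2(e[0],-e[1])),np.linalg.norm(e),np.linalg.norm(T[2]-T[0]))
rep(np.arctan2(d[1],d[0]),(T[0]+T[1])/2+95*d,"top")
print(manip.read_state()["position"])
```

```text
[[ 513.13613651 -179.18642893]
 [ 673.05559729 -208.99781049]] [[ 528.51665197 -263.15526522]
 [ 611.69712752 -277.69671046]]
-10.559587230978979
-9.916127804487887
width [79.72820904 78.77990472]
wrist -10.56 [ 572.3 -230.9] [ 533.  -223.6]
wall top corners z44 [[ 671.1 -221.8   44. ]
 [ 662.2 -274.9   44. ]]
[[ 486.13527317 -175.08606962]
 [ 472.22283252 -250.3902702 ]
 [ 672.72042978 -210.40962593]]
top: yaw -10.7201377510204 perp -10.467359941996314 76.57857813843063 189.8993793976139
top -10.72 [ 572.5 -230.4] [ 533.2 -223. ]
[ 475.98820553 -186.63440994  245.92923114]
```

```bash
python3 -m jog '{"dp":[[0.1,-0.06,0],[0.2,-0.12,0],[0.3,-0.18,0],[0.4,-0.25,-0.1],[0.475,-0.307,-0.2]],"angular":[[0,0,0.055],[0,0,0.11],[0,0,0.165],[0,0,0.22],[0,0,0.275]],"gripper":[1,1,1,1,1]}'
python3 -m jog '{"dp":[[0,0,-0.1],[0,0,-0.3],[0,0,-0.6],[0,0,-0.9],[0,0,-1]],"angular":[[0,0,0.055],[0,0,0.11],[0,0,0.136],[0,0,0.136],[0,0,0.136]],"gripper":[1,1,1,1,1]}'
python3 - <<'E'
from bench import manip
import cv2,numpy as np
from h import *
s=manip.read_state();print(s["position"],np.degrees(np.arctan2(s["tcp_rot"][1,0],s["tcp_rot"][0,0])))
a=manip.camera("top");b=manip.camera("side");np.save("pics/t4.npy",a);np.save("pics/s4.npy",b)
A=cv2.resize(a[110:220,320:400],(400,550),interpolation=2);B=cv2.resize(b[200:290,280:380],(400,360),interpolation=2)
o=np.zeros((550,800,3),np.uint8);o[:,:400]=A;o[:360,400:]=B;cv2.imwrite("pics/c4.png",o[:,:,::-1])
E
```

```text
t: 6.62
position: [534.0, -222.0, 222.3]
tcp_rot: [[-0.826, 0.563, -0.001], [0.563, 0.826, 0.001], [0.001, 0.0, -1.0]]
contact_force: [-0.3, -0.3, -0.9]
width: 0.297
gripper_force: 59.5
t: 7.25
position: [531.6, -220.9, 100.4]
tcp_rot: [[-0.984, 0.176, -0.005], [0.176, 0.984, 0.003], [0.005, 0.002, -1.0]]
contact_force: [0.0, -0.4, -1.3]
width: 0.292
gripper_force: 59.5
[ 531.60497753 -220.8958958   100.36055329] 169.86584818659674
```

View pics/c4.png

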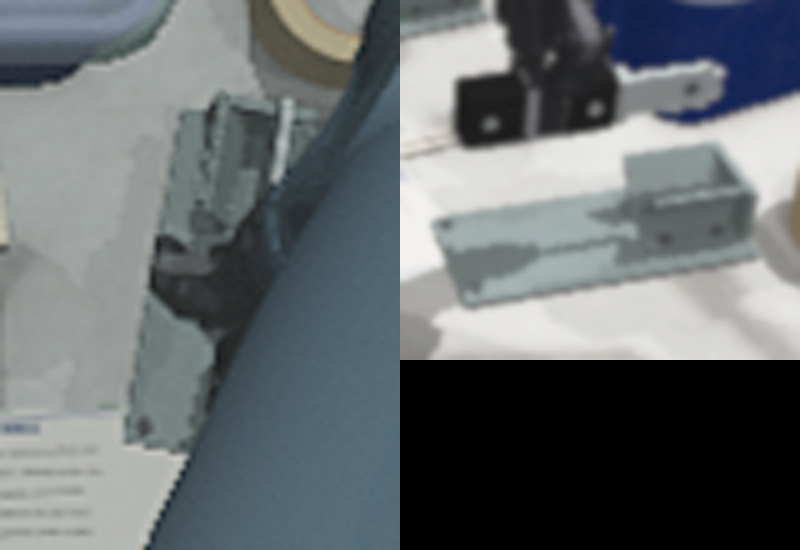

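The gauge is level, with the plate above the slot. In the top crop the plate edge runs from (287,100) to (280,180). I'll check this against the prediction.

```bash
python3 -m jog '{"dp":[[0,0,0]],"angular":[[0,0,0]],"gripper":[1]}' | head -3
python3 - <<'E'
from bench import manip
from h import *
m=manip.camera_model("top");s=manip.read_state();p=s["position"];y=np.arctan2(-s["tcp_rot"][1,0],-s["tcp_rot"][0,0]);print(p.round(1),np.degrees(y))
u=lambda r:np.array([np.cos(r),np.sin(r),0])
z=p[2]-7.4+30
print("pred px tip,x80",proj(m,[[*(p+u(y)*t)[:2],z] for t in(118,80)]).round(1))
im=manip.camera("top").max(2);
for v in(130,133,136,139,142):
    w=im[v,370:384].astype(int);q=np.clip(w-w.max()*0.72,0,None);print(v,(q*np.arange(370,384)).sum()/q.sum(),w.tolist())
ys=[im[v,375:380].max() for v in range(122,132)];print(ys)
E
```

```text
t: 7.48
position: [534.7, -223.5, 104.4]
tcp_rot: [[-0.984, 0.177, 0.002], [0.177, 0.984, -0.001], [-0.002, -0.001, -1.0]]
[ 534.7 -223.5  104.4] -10.193527044727693
pred px tip,x80 [[379.3 126. ]
 [377.  140.5]]
130 375.72680412371136 [135, 139, 140, 130, 116, 114, 96, 74, 142, 171, 129, 103, 107, 106]
133 378.14257425742574 [66, 63, 60, 60, 57, 61, 68, 144, 187, 153, 107, 135, 135, 118]
136 377.840885142255 [68, 68, 68, 63, 74, 74, 67, 144, 166, 122, 100, 112, 122, 96]
139 377.36162361623616 [74, 80, 77, 86, 101, 74, 124, 173, 152, 90, 111, 100, 85, 88]
142 376.6947489901904 [77, 82, 71, 89, 93, 76, 145, 172, 120, 86, 79, 69, 72, 74]
[np.uint8(89), np.uint8(97), np.uint8(101), np.uint8(108), np.uint8(118), np.uint8(132), np.uint8(169), np.uint8(156), np.uint8(171), np.uint8(156)]
```

```bash
python3 -m jog '{"dp":[[-0.005,0,-0.05],[-0.005,0,-0.15],[-0.005,0,-0.25],[-0.005,0,-0.35],[-0.005,0,-0.35]],"angular":[[0,0,-0.0015],[0,0,-0.0015],[0,0,-0.0015],[0,0,-0.0015],[0,0,-0.0015]],"gripper":[1,1,1,1,1]}'
python3 -m jog '{"dp":[[0,0,-0.07],[0,0,-0.14],[0,0,-0.21],[0,0,-0.28],[0,0,-0.28]],"angular":[[0,0,0],[0,0,0],[0,0,0],[0,0,0],[0,0,0]],"gripper":[1,1,1,1,1]}'
python3 - <<'E'
from bench import manip
import cv2,numpy as np
a=manip.camera("top");b=manip.camera("side")
A=cv2.resize(a[110:220,320:400],(400,550),interpolation=2);B=cv2.resize(b[200:290,280:380],(400,360),interpolation=2)
o=np.zeros((550,800,3),np.uint8);o[:,:400]=A;o[:360,400:]=B;cv2.imwrite("pics/c5.png",o[:,:,::-1])
E
```

```text
t: 8.15
position: [531.8, -222.7, 59.2]
tcp_rot: [[-0.983, 0.182, -0.003], [0.182, 0.983, 0.002], [0.003, 0.001, -1.0]]
contact_force: [0.1, 1.0, -1.0]
width: 0.294
gripper_force: 59.5
t: 8.78
position: [532.3, -223.0, 26.4]
tcp_rot: [[-0.983, 0.182, -0.002], [0.182, 0.983, 0.001], [0.002, 0.001, -1.0]]
contact_force: [-0.2, 0.6, -1.3]
width: 0.295
gripper_force: 59.5
```

View pics/c5.png

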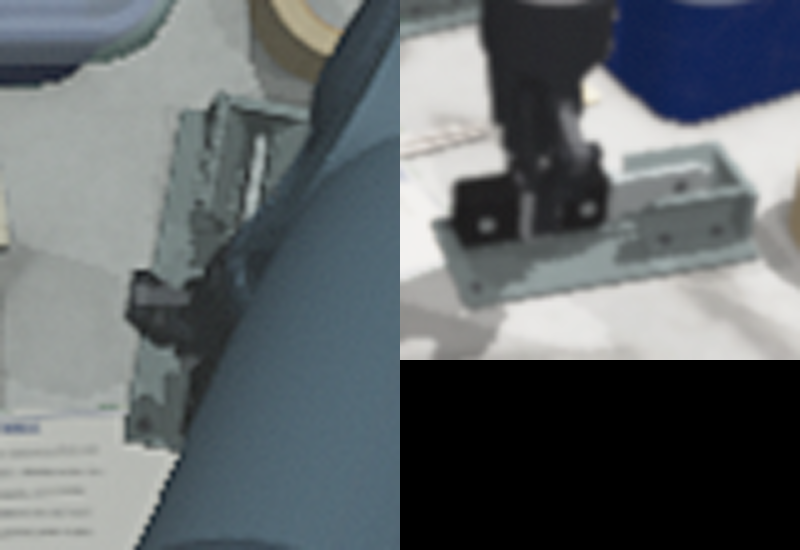

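The plate is in the slot, well clear on both sides and short of the end wall. I'll lower it the last 13 mm slowly.

```bash
python3 -m jog '{"dp":[[0,0,-0.03],[0,0,-0.06],[0,0,-0.085],[0,0,-0.1],[0,0,-0.1]],"angular":[[0,0,0],[0,0,0],[0,0,0],[0,0,0],[0,0,0]],"gripper":[1,1,1,1,1]}'
python3 -m jog '{"dp":[[0,0,-0.005],[0,0,-0.01],[0,0,-0.015],[0,0,-0.015]],"angular":[[0,0,0],[0,0,0],[0,0,0],[0,0,0]],"gripper":[1,1,1,1]}'
```

```text
t: 9.5
position: [532.9, -223.3, 15.1]
tcp_rot: [[-0.983, 0.182, -0.0], [0.182, 0.983, 0.0], [0.0, 0.0, -1.0]]
contact_force: [-0.4, -0.8, -2.9]
width: 0.292
gripper_force: 59.5
t: 10.0
position: [533.1, -223.4, 13.5]
tcp_rot: [[-0.983, 0.182, -0.0], [0.182, 0.983, 0.0], [0.0, 0.0, -1.0]]
contact_force: [0.5, -0.5, -1.6]
width: 0.294
gripper_force: 59.5
```

```bash
python3 -m jog '{"dp":[[0,0,-0.005],[0,0,-0.005],[0,0,-0.005]],"angular":[[0,0,0],[0,0,0],[0,0,0]],"gripper":[1,1,1]}' | grep -v rot
python3 -m jog '{"dp":[[0,0,-0.005],[0,0,-0.005],[0,0,-0.005]],"angular":[[0,0,0],[0,0,0],[0,0,0]],"gripper":[1,1,1]}'| grep -v rot
```

```text
t: 10.38
position: [533.1, -223.4, 13.4]
contact_force: [-2.9, 1.7, 5.4]
width: 0.29
gripper_force: 60.3
t: 10.75
position: [533.1, -223.4, 13.4]
contact_force: [-3.9, 0.9, 9.5]
width: 0.3
gripper_force: 61.2
```

Contact came at the expected height with a light force. Releasing and retreating straight up.

```bash
python3 -m jog '{"dp":[[0,0,0],[0,0,0],[0,0,0],[0,0,0],[0,0,0]],"angular":[[0,0,0],[0,0,0],[0,0,0],[0,0,0],[0,0,0]],"gripper":[0.1,-0.4,-1,-1,-1]}'
python3 -m jog '{"dp":[[0,0,0.05],[0,0,0.2],[0,0,0.5],[0,0,0.9],[0,0,1]],"angular":[[0,0,0],[0,0,0],[0,0,0],[0,0,0],[0,0,0]],"gripper":[-1,-1,-1,-1,-1]}'
python3 -m jog '{"dp":[[-0.1,0.2,0.3],[-0.3,0.5,0.5],[-0.5,0.9,0.5],[-0.7,1,0.5],[-0.7,1,0.5]],"angular":[[0,0,0],[0,0,0],[0,0,0],[0,0,0],[0,0,0]],"gripper":[-1,-1,-1,-1,-1]}'
python3 - <<'E'
from bench import manip
import cv2,numpy as np
a=manip.camera("top");b=manip.camera("side");np.save("pics/t6.npy",a)
A=cv2.resize(a[110:220,320:400],(400,550),interpolation=2);B=cv2.resize(b[180:290,260:380],(400,367),interpolation=2)
o=np.zeros((550,800,3),np.uint8);o[:,:400]=A;o[:367,400:]=B;cv2.imwrite("pics/c6.png",o[:,:,::-1])
E
```

```text
t: 11.38
position: [533.1, -223.4, 12.2]
tcp_rot: [[-0.983, 0.182, -0.0], [0.182, 0.983, 0.0], [0.0, 0.0, -1.0]]
contact_force: [-0.0, -0.3, -0.1]
width: 0.998
gripper_force: 0.0
t: 12.0
position: [535.3, -224.6, 136.4]
tcp_rot: [[-0.983, 0.182, 0.006], [0.182, 0.983, -0.003], [-0.007, -0.002, -1.0]]
contact_force: [-0.2, 0.0, 0.0]
width: 0.996
gripper_force: 0.0
t: 12.62
position: [447.2, -102.2, 192.0]
tcp_rot: [[-0.984, 0.181, -0.002], [0.181, 0.984, 0.001], [0.002, 0.0, -1.0]]
contact_force: [-0.3, 0.0, -0.6]
width: 0.998
gripper_force: 0.0
```

View pics/c6.png

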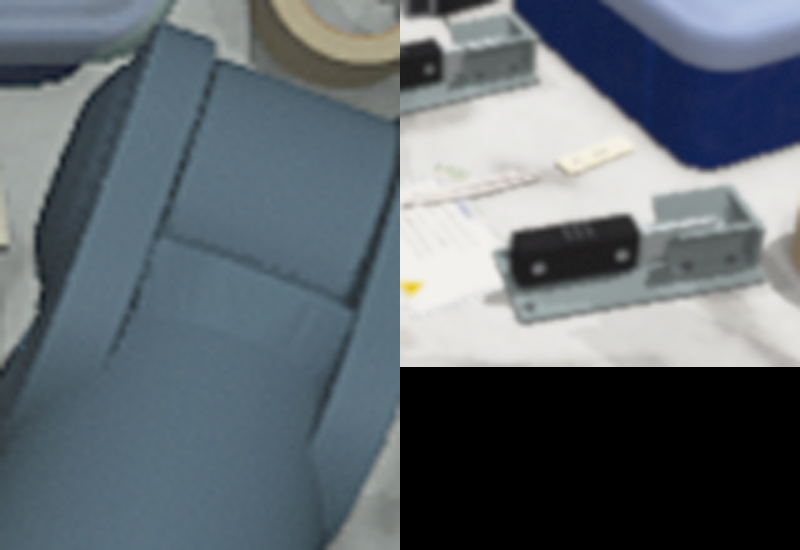

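The side view shows the gauge upright and level on the base plate, with its plate between the cheeks. The other holder is untouched and the arm is clear.

```bash
python3 -m jog '{"dp":[[0,0,0],[0,0,0]],"angular":[[0,0,0],[0,0,0]],"gripper":[-1,-1]}'|head -1; python3 -c "
from bench import manip
print(manip.hand_in())"
```

```text
t: 12.98
the job is handed in; nothing more can be done
None
```

The loose gauge is set down level in the empty holder with its plate between the cheeks, the other gauge was not touched, and the job was handed in at about 13 s.

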